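Touch-test a drying bowl

ROBOT

A 6-joint arm with a two-finger parallel gripper is mounted at the origin on the work surface. World frame = base frame: x ahead of the robot, y to its left, z up, the work surface at z = 0. Lengths are in mm, angles in rad, forces in N, time in s.
With the tool pointing down it reaches from about 250 to 775 mm from the base axis. Payload 8.9 kg.
Tool frame: the origin (TCP) lies between the finger pads, 19 mm behind the fingertips; this is the grasp point; z points along the fingers, y is the line along which they close (so a half turn about z gives the same grasp; the last joint's range is limited). The gripper opens to 85 mm and grips with 20 to 120 N. Pads are 22 mm wide; open, the fingers measure 114 mm over their backs; the gripper's body (76 mm by 85 mm) begins 54 mm behind the grasp point. The pads swing forward as they close: fully open they stand 13 mm farther back than shut.
Start: joints at [1.012, 0.291, -0.153, 1.127, 0, 1.431], TCP at [213.972, 479.416, 250.005] pointing down, gripper open.
Joint ranges: [-2.52, 2.52], [-0.91, 1.74], [-1.3, 1.37], [-1.96, 2.02], [-1.52, 1.47], [-3.14, 3.14]. Speed limits (rad/s): [2.22, 2.22, 2.79, 3.14, 3.14, 3.14].

INTERFACE

Orientations are given as a 3x3 rotation matrix whose columns are the frame's x, y, z axes.
In Python, from workcell import ctrl gives the robot as it stands. The module is installed in compiled form; this text tells all that it offers.
- The arm moves only by the tool carry_out, never from a script. Its argument "increments" is a list of rows, each a list of 3 entries, a list of its own where there are three numbers: the shift along the tool's x, y, z as a fraction of full scale, then the turn, a rotation vector about the tool's x, y, z as a fraction of full scale, then the closure, from 0 (fully open) to 1 (shut). A call has 1 to 5 rows; each row is the pose to reach, as a shift and turn from the pose commanded when the call began, along the tool's axes at that moment; what a row does not reach only later rows make up. Full scale, the value 1, is 0.25 m for a shift and 1.5 rad for a turn. A row lasts 1/8 s, in which the tool goes at most 62.5 mm and 10.7 degrees, less where a joint would pass 70% of its speed; a pose out of reach is approached as far as the arm can. A call with a number of a shift or a turn outside -1 to 1 is refused whole. A call with a gripper value outside its range is refused whole. The fingers move at their own pace and stop on an object; "squeeze" is the grip in N (left out, the last holds). Time passes only in rows, so rows that repeat a pose let the fingers close. It gives the time, the measured TCP pose, the force, the opening and the grip force at its end, in the units of the state.
- ctrl.state(): the state, without advancing time (a new reading comes with each control period).
- ctrl.camera(name): name is "scene" or "side" or "wrist"; returns the picture (420x560x3 uint8, blue, green, red); there is no depth.
- ctrl.camera_info(name): a dict with "intrinsics" (3x3 intrinsics, pixels), "extrinsics" (4x4, takes a point from world to camera coordinates). Camera axes: x right, y up, looking along -z (the intrinsics and any distortion apply to the point x, -y, -z); pixel columns grow to the right and rows downward; lengths in mm; the calibration is good to about 2 mm. A picture is of the moment at which its call begins: read the wrist's pose just before it. camera_info takes no time and is no camera call; for the wrist camera it gives the pose at the moment of the call.
- ctrl.job_done(): hands the job in; it is judged then, once.
The state is a dict: "time_s": time; "joints": joint angles; "joint_velocities": joint speeds; "tau": joint torques, N m; "tcp_pos": TCP position; "eef_rot": TCP orientation; "contact_force": force on the tool from outside, world axes, zero at the start; "moment": the same for the moment, N m; "opening": finger opening in mm; "finger_force": force on a finger pad.
Only numpy, scipy, OpenCV 4.12 (cv2) and the standard library are available. Lean on these libraries where they do the work, as an engineer would, in place of code of your own. Each camera call takes 0.05 s, during which the arm holds its last target. There are 200 camera calls.

TASK

Feel whether the red terracotta bowl, drying upside down on the ware board, is dry enough for the kiln: rest the fingertips lightly on its side wall for about a second, lift off, then do the same in the middle of its upturned foot, inside the foot ring, and draw the hand back well clear above it. Unfired clay is brittle, so touch gently and do not shift, tip or lift the bowl. Do not touch or disturb the other pots, the tools or the water bottle.

Things in the scene. Friction and masses are not known exactly. Their poses are not given: they have to be found in the camera images.
- red_bowl: the unfired bowl of red terracotta clay to be felt, 150 mm wide at the rim and 62 mm high, standing mouth down, foot ring up, on the ware board; origin at the centre of the rim plane on the board, z up; round, so yaw means nothing. About 0.35 kg, loose, rigid. The foot ring has outer radius 34, inner radius 27, its top at 62 mm
- red_bowl_wall: the sloping side wall of the red bowl, all round, from the rim up to the foot ring; same origin and axes as the bowl. Touch it anywhere, for instance from above. Its outside radius at heights above the origin, in mm: 75 at 5, 68 at 22, 54 at 40, 40 at 50, 34 at 52
- red_bowl_foot: the round flat floor of the red bowl's foot, 54 mm across, inside the foot ring and 6 mm below the ring's top; fixed to the bowl, same origin and axes as the bowl (its surface is 56 mm above that origin). This is the foot to touch. Hard and rigid: come down the last 20 mm at 20 mm/s or less, or the touch becomes a knock
- red_foot_mid (a point): the middle of the foot's floor of the red bowl, on its upper surface
- ware_board: wooden ware board, 300 (x) by 620 (y) by 18 mm, fixed; origin at the centre of its underside on the table. The pots and the wooden tool stand on it
- white_bowl: bowl of white clay, leave alone; the same shape: 150 mm wide at the rim and 62 mm high, standing mouth down, foot ring up, on the ware board; origin at the centre of the rim plane on the board, z up; round, so yaw means nothing
- grey_bowl: bowl of dark grey clay, leave alone; the same shape: 150 mm wide at the rim and 62 mm high, standing mouth down, foot ring up, on the ware board; origin at the centre of the rim plane on the board, z up; round, so yaw means nothing
- red_mug: red terracotta mug standing upright, 76 mm wide, 85 mm high, handle to its +y, leave alone; origin at the centre of its underside
- white_beaker: small white clay beaker standing upright, 60 mm wide, 60 mm high, leave alone; origin at the centre of its underside
- wood_tool: wooden modelling tool lying on the ware board, 170 mm long, 13 mm wide, 11 mm high, leave alone; origin under its middle, long axis x
- scraper: steel scraper with a wooden back lying on the table, 110 by 60 by 7 mm, leave alone; origin under its middle
- water_bottle: clear plastic water bottle with a white cap standing on the table, 66 mm wide, 210 mm high, leave alone; origin at the centre of its underside

How it is judged (in metres and radians):
On the way, in this order (a step that is already met when the one before it is completed fails the run):
1. the fingertips rest on the red bowl's side wall (0.3 to 15 N, for half a second) (contact force between the fingers and red_bowl_wall between 0.3 and 15 N and contact force between the fingers and red_bowl_foot below 0.05 N), for 0.5 s.
2. the fingertips lift off the bowl (contact force between the fingers and red_bowl below 0.02 N), for 0.1 s.
3. the fingertips rest on the floor of the red bowl's foot, inside the ring (0.3 to 15 N, for half a second) (contact force between the fingers and red_bowl_foot between 0.3 and 15 N), for 0.5 s.
At the end, for the whole second after the job is handed in: the red bowl at rest within 8 mm of where it stood and upright within 0.05 rad, the other pots, tools and bottle within 8 mm of where they stood, and the tool point more than 80 mm from the middle of the bowl's foot (about 60 mm clear of the fingertips) (distance of each of red_bowl, white_bowl, grey_bowl, red_mug, white_beaker, wood_tool, scraper, water_bottle from where it was at the start of the episode below 0.008 m and angle between red_bowl's own z axis and vertical below 0.05 rad and linear speed of red_bowl below 0.01 m/s and distance between the grasp point and red_foot_mid above 0.08 m); the robot touches nothing.
It fails at once if the robot knocks or presses on the red bowl with more than 80 N, even for an instant (contact force between any of the fingers, the arm and red_bowl above 80 N).
It fails at once if the red bowl is shifted by more than 8 mm, tipped by more than 0.1 rad or lifted (distance of red_bowl from where it was at the start of the episode above 0.008 m or angle between red_bowl's own z axis and vertical above 0.1 rad or height (world z) of red_bowl above 0.024 m).
It fails at once if another pot, a tool or the bottle is touched (over 0.5 N) or moved by more than 8 mm (contact force between any of the fingers, the arm and white_bowl above 0.5 N or distance of any of white_bowl, grey_bowl, red_mug, white_beaker, wood_tool, scraper, water_bottle from where it was at the start of the episode above 0.008 m or contact force between any of the fingers, the arm and grey_bowl above 0.5 N or contact force between any of the fingers, the arm and red_mug above 0.5 N or contact force between any of the fingers, the arm and white_beaker above 0.5 N or contact force between any of the fingers, the arm and wood_tool above 0.5 N or contact force between any of the fingers, the arm and scraper above 0.5 N or contact force between any of the fingers, the arm and water_bottle above 0.5 N).
It also fails if it takes over 51 s, if anything falls off the work surface, if the arm or the gripper's body presses on something with over 40 N, if the wrist force passes 120 N, or if a joint passes its speed limit or range.

## Working session

There is one attempt and no reset: what is moved stays moved. The work goes in short steps, Python scripts to look and compute and a tool call to move; the robot and the scene stay as the last step left them, time stands still between calls to the robot, and variables do not carry over. Pictures are saved under pics/ and viewed, at most 10 in all, crops included, and the job is handed in when it is done.

Besides the shell and the picture viewer there is one more tool, called after "Call:" as name(argument=value, ...), one argument or row to a line, values as JSON. carry_out: Moves the arm, as the interface text tells. Its arguments: {"type":"object","properties":{"increments":{"type":"array","items":{"type":"array"}},"squeeze":{"type":"number"}},"required":["increments"]}

```bash
mkdir -p pics
python3 - <<'E'
from workcell import ctrl
import cv2,numpy as np
s=ctrl.state();print(s['time_s'],s['tcp_pos'],s['eef_rot'],s['contact_force'],s['opening'])
for n in('scene','side','wrist'):
    i=ctrl.camera_info(n);print(n,i)
    cv2.imwrite(f'pics/{n}0.png',ctrl.camera(n))
a=cv2.imread('pics/scene0.png');b=cv2.imread('pics/side0.png')
E
```

```text
0.0 [213.73215356 479.04652284 249.43463428] [[-9.13193490e-01  4.07525637e-01 -7.10281040e-04]
 [ 4.07526218e-01  9.13192770e-01 -1.16033274e-03]
 [ 1.75758171e-04 -1.34906645e-03 -9.99999075e-01]] [ 0.99477601 -0.54096952  0.21880178] 85.02209017278226
scene {'intrinsics': array([[489.07462986,   0.        , 275.67545275],
       [  0.        , 489.07462986, 197.51434266],
       [  0.        ,   0.        ,   1.        ]]), 'extrinsics': array([[ 7.33107662e-02,  9.97305040e-01, -2.86173572e-03,
         7.28352931e+01],
       [-8.14671421e-01,  6.15402497e-02,  5.76648310e-01,
         3.69867519e+02],
       [ 5.75270377e-01, -3.99431551e-02,  8.16987477e-01,
        -1.47177867e+03],
       [ 0.00000000e+00,  0.00000000e+00,  0.00000000e+00,
         1.00000000e+00]])}
side {'intrinsics': array([[471.00578771,   0.        , 282.18290404],
       [  0.        , 471.00578771, 212.38017214],
       [  0.        ,   0.        ,   1.        ]]), 'extrinsics': array([[ 8.92858971e-01, -4.50285773e-01,  6.75128940e-03,
        -5.10135762e+02],
       [ 2.08721833e-01,  4.27059845e-01,  8.79804004e-01,
        -1.37536408e+02],
       [-3.99046431e-01, -7.84131756e-01,  4.75288686e-01,
        -8.72342499e+02],
       [ 0.00000000e+00,  0.00000000e+00,  0.00000000e+00,
         1.00000000e+00]])}
wrist {'intrinsics': array([[362.11805808,   0.        , 284.13178788],
       [  0.        , 362.11805808, 209.48126232],
       [  0.        ,   0.        ,   1.        ]]), 'extrinsics': array([[ 4.07711689e-01,  9.13110608e-01, -4.43017427e-04,
        -5.24567129e+02],
       [-8.66003022e-01,  3.86523835e-01, -3.17235072e-01,
         4.17018149e+01],
       [-2.89499473e-01,  1.29724102e-01,  9.48346831e-01,
        -3.81354846e+02],
       [ 0.00000000e+00,  0.00000000e+00,  0.00000000e+00,
         1.00000000e+00]])}
```

View pics/scene0.png

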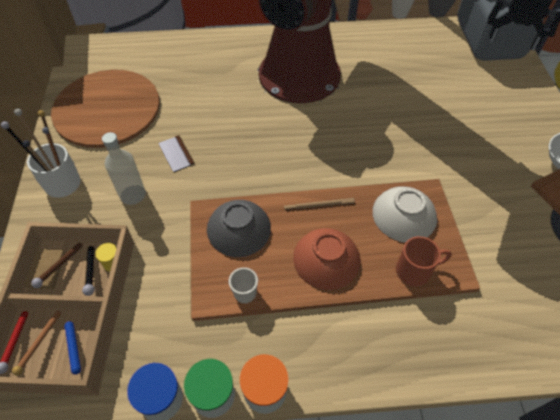

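View pics/side0.png

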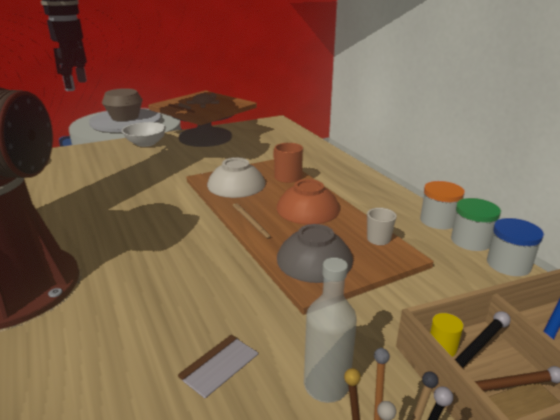

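The scene view shows the red bowl with its foot near (331,246). White bowl is at (405,213), mug at (418,262), grey bowl at (239,228), beaker at (243,285), and tool at (320,204). In the side view the red foot is at about (310,187). I'll enlarge both.

```bash
cat > h.py <<'E'
import numpy as np
from workcell import ctrl
def cam(n):
    i=ctrl.camera_info(n);return i['intrinsics'],i['extrinsics']
def ray(c,p):
    K,E=c;d=np.linalg.inv(K)@[p[0],p[1],1.];d=d*[1,-1,-1]
    R=E[:3,:3];return -R.T@E[:3,3],R.T@d/np.linalg.norm(d)
def onz(c,p,z):
    o,d=ray(c,p);return o+d*(z-o[2])/d[2]
def tri(rs):
    A=sum(np.eye(3)-np.outer(d,d) for o,d in rs);b=sum((np.eye(3)-np.outer(d,d))@o for o,d in rs)
    x=np.linalg.solve(A,b);return x,[np.linalg.norm((np.eye(3)-np.outer(d,d))@(x-o)) for o,d in rs]
def proj(c,P):
    K,E=c;q=E[:3,:3]@P+E[:3,3];u=K@(q*[1,-1,-1]);return u[:2]/u[2]
E
python3 - <<'E'
import cv2,numpy as np
from h import *
a=cv2.imread('pics/scene0.png')[215:295,280:380];b=cv2.imread('pics/side0.png')[160:240,260:360]
f=lambda x:cv2.resize(x,None,fx=4,fy=4,interpolation=cv2.INTER_CUBIC)
cv2.imwrite('pics/z.png',np.hstack([f(a),f(b)]))
x,r=tri([ray(cam('scene'),(331,246)),ray(cam('side'),(310,187))]);print(x,r)
for n,p,z in(('white',(410,202),80),('grey',(238,217),80),('mug',(420,250),103),('beaker',(243,277),78),('tool',(320,203),25)):print(n,onz(cam('scene'),p,z))
E
```

```text
[637.69144184  -3.41397908  75.50688615] [np.float64(3.5408458951040203), np.float64(3.5408458951039643)]
white [537.57254219 191.94501074  80.        ]
grey [ 548.72884339 -196.78408973   80.        ]
mug [672.92675255 175.92333112 103.        ]
beaker [ 694.47505071 -190.9111184    78.        ]
tool [487.64004359  -2.41671959  25.        ]
```

View pics/z.png

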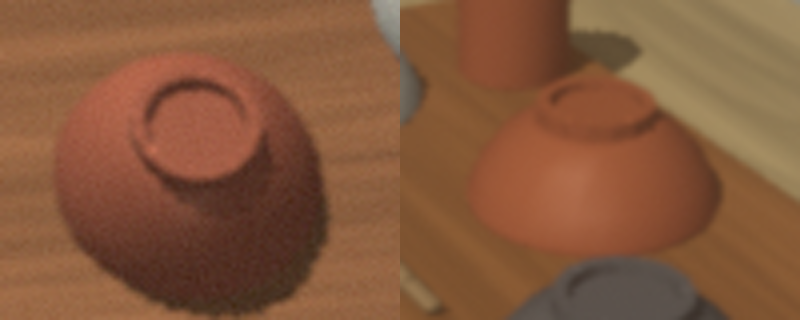

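Run:
```python
from h import *
s,d=cam('scene'),cam('side')
x,r=tri([ray(s,(329.9,247.5)),ray(d,(309.9,186.3))]);print(x,r[0])
print(onz(s,(329.9,247.5),80),onz(d,(309.9,186.3),80))
# sizes: outer ring width, rim width
print(onz(s,(313,247.5),80)-onz(s,(346.8,247.5),80), onz(d,(294.5,186.3),80)-onz(d,(325.3,186.3),80))
# predicted bowl outline extents from centre
for n,c in(('scene',s),('side',d)):
  C=np.array([x[0],x[1],23]);t=np.linspace(0,6.28,90)
  for R,h in((75,5),(34,62)):
    q=np.array([proj(c,[x[0]+R*np.cos(a),x[1]+R*np.sin(a),18+h]) for a in t]);print(n,R,q.min(0),q.max(0))
st=ctrl.state();print(st['eef_rot'].T@(np.array([x[0]-100,x[1],200])-st['tcp_pos'])/250)
```

```text
[639.18390689  -4.57076679  75.98514156] 1.0289722993374106
[640.48898246  -4.51222922  80.        ] [634.96741292 -13.42955126  80.        ]
[ -5.37129603 -71.49437094   0.        ] [-63.40828666  30.84557773   0.        ]
scene 75 [293.74175789 230.73110463] [361.52616444 291.00088922]
scene 34 [313.75830464 233.21684041] [345.85983935 261.24951487]
side 75 [277.00878665 192.48032606] [340.66911743 222.04461593]
side 34 [294.83803164 178.40983329] [324.36882151 190.90124135]
[-1.97711304 -1.23609862  0.1992272 ]
```

The triangulated foot ring is at (640,-4.5) with top z≈76–80, against 80 expected, and the ring and rim outlines match the given sizes. I'll move over with the fingers shut.

Call:
carry_out(
  increments=[
    [[-0.2, -0.12, 0], [0, 0, 0], 1],
    [[-0.4, -0.24, 0], [0, 0, 0], 1],
    [[-0.6, -0.37, 0], [0, 0, 0], 1],
    [[-0.8, -0.49, 0], [0, 0, 0], 1],
    [[-0.98, -0.6, 0], [0, 0, 0], 1],
  ],
  squeeze=20,
)

```text
time_s: 0.78
tcp_pos: [377.3, 240.8, 250.0]
eef_rot: [[-0.913, 0.408, 0.0], [0.408, 0.913, 0.0], [-0.0, 0.0, -1.0]]
contact_force: [0.7, 0.9, -0.6]
opening: 0.1
finger_force: 0.0
```

Call:
carry_out(
  increments=[
    [[-0.2, -0.12, 0], [0, 0, 0], 1],
    [[-0.4, -0.24, 0], [0, 0, 0], 1],
    [[-0.6, -0.37, 0], [0, 0, 0], 1],
    [[-0.8, -0.49, 0.1], [0, 0, 0], 1],
    [[-0.98, -0.6, 0.2], [0, 0, 0], 1],
  ],
)

```text
time_s: 1.4
tcp_pos: [540.3, 3.8, 199.5]
eef_rot: [[-0.913, 0.408, 0.001], [0.408, 0.913, -0.0], [-0.001, 0.0, -1.0]]
contact_force: [0.4, 1.1, 0.3]
opening: -0.3
finger_force: 0.0
```

Call:
carry_out(
  increments=[
    [[0, 0, 0], [0, 0, 0], 1],
    [[0, 0, 0], [0, 0, 0], 1],
    [[0, 0, 0], [0, 0, 0], 1],
    [[0, 0, 0], [0, 0, 0], 1],
  ],
)

```text
time_s: 1.9
tcp_pos: [539.1, 6.7, 200.7]
eef_rot: [[-0.914, 0.406, 0.001], [0.406, 0.914, -0.0], [-0.001, 0.0, -1.0]]
contact_force: [0.3, -0.6, 0.7]
opening: 0.3
finger_force: 0.0
```

Run:
```python
from h import *
import cv2
s=ctrl.state();c=cam('wrist');cv2.imwrite('pics/w1.png',ctrl.camera('wrist'))
print(s['time_s'],s['tcp_pos'],s['eef_rot'],s['contact_force'],s['opening'],s['joints'])
print('foot px',proj(c,np.array([640,-4.5,80.])),'tip px',proj(c,s['tcp_pos']+19*s['eef_rot'][:,2]))
```

```text
1.9 [539.05836366   6.67129539 200.6931825 ] [[-9.13750105e-01  4.06275448e-01  1.00307202e-03]
 [ 4.06275605e-01  9.13750584e-01 -5.14486532e-05]
 [-9.37459966e-04  3.60512478e-04 -9.99999496e-01]] [ 0.33019824 -0.57818556  0.66430139] 0.2538506939231967 [-1.23307147e-01  3.48852151e-01 -2.04226573e-01  1.01671582e+00
  7.23147343e-05  2.95067323e-01]
foot px [322.42074639 322.83095019] tip px [283.99561667 279.3444698 ]
```

View pics/w1.png

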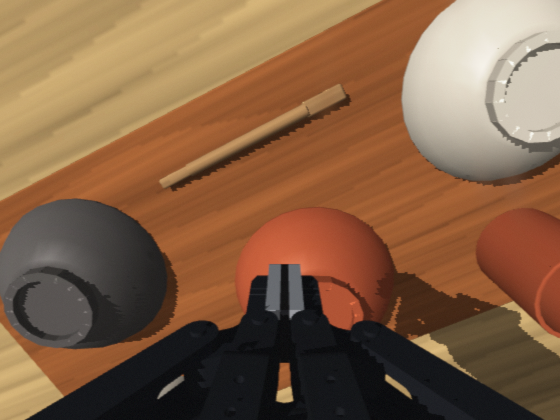

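The wrist view shows the red foot around (325,320), as predicted (322,323). The shut fingertips are at (285,275), and the other pots are well away. Next is a hover over the wall on the robot side.

Call:
carry_out(
  increments=[
    [[-0.16, 0.02, 0.0], [0, 0, 0], 1],
    [[-0.16, 0.02, 0.1], [0, 0, 0], 1],
    [[-0.16, 0.02, 0.2], [0, 0, 0], 1],
    [[-0.16, 0.02, 0.3], [0, 0, 0], 1],
    [[-0.16, 0.02, 0.36], [0, 0, 0], 1],
  ],
)

```text
time_s: 2.58
tcp_pos: [577.2, -5.5, 109.1]
eef_rot: [[-0.913, 0.407, -0.001], [0.407, 0.913, 0.0], [0.001, -0.0, -1.0]]
contact_force: [0.4, 0.1, -0.0]
opening: 0.1
finger_force: 0.0
```

Call:
carry_out(
  increments=[
    [[0, 0, 0.01], [0, 0, 0], 1],
    [[0, 0, 0.02], [0, 0, 0], 1],
    [[0, 0, 0.03], [0, 0, 0], 1],
    [[0, 0, 0.04], [0, 0, 0], 1],
    [[0, 0, 0.05], [0, 0, 0], 1],
  ],
)

```text
time_s: 3.2
tcp_pos: [577.9, -6.0, 97.6]
eef_rot: [[-0.913, 0.408, 0.0], [0.408, 0.913, -0.0], [-0.0, 0.0, -1.0]]
contact_force: [0.4, -0.0, -0.8]
opening: -0.4
finger_force: 0.0
```

Next, slow descent at 1 mm per row, checking the force in between.

Call:
carry_out(
  increments=[
    [[0, 0, 0.01], [0, 0, 0], 1],
    [[0, 0, 0.02], [0, 0, 0], 1],
    [[0, 0, 0.03], [0, 0, 0], 1],
    [[0, 0, 0.04], [0, 0, 0], 1],
    [[0, 0, 0.05], [0, 0, 0], 1],
  ],
)

```text
time_s: 3.82
tcp_pos: [577.7, -6.0, 84.8]
eef_rot: [[-0.913, 0.408, -0.0], [0.408, 0.913, 0.0], [0.0, -0.0, -1.0]]
contact_force: [1.3, -0.3, 0.2]
opening: 0.1
finger_force: 0.0
```

Call:
carry_out(
  increments=[
    [[0, 0, 0.004], [0, 0, 0], 1],
    [[0, 0, 0.008], [0, 0, 0], 1],
    [[0, 0, 0.012], [0, 0, 0], 1],
  ],
)

```text
time_s: 4.2
tcp_pos: [577.8, -6.0, 82.0]
eef_rot: [[-0.913, 0.408, 0.0], [0.408, 0.913, -0.0], [-0.0, 0.0, -1.0]]
contact_force: [0.6, -0.4, -0.7]
opening: -0.0
finger_force: 0.0
```

Call:
carry_out(
  increments=[
    [[0, 0, 0.004], [0, 0, 0], 1],
    [[0, 0, 0.008], [0, 0, 0], 1],
  ],
)

```text
time_s: 4.45
tcp_pos: [578.1, -6.0, 80.4]
eef_rot: [[-0.913, 0.408, 0.001], [0.408, 0.913, 0.0], [-0.001, 0.0, -1.0]]
contact_force: [-2.4, 0.3, 10.1]
opening: 0.1
finger_force: 4.5
```

Call:
carry_out(
  increments=[
    [[0, 0, 0.004], [0, 0, 0], 1],
    [[0, 0, 0.008], [0, 0, 0], 1],
  ],
)

```text
time_s: 4.7
tcp_pos: [578.4, -5.9, 79.9]
eef_rot: [[-0.913, 0.407, 0.002], [0.407, 0.913, -0.0], [-0.002, 0.001, -1.0]]
contact_force: [-6.7, 1.7, 26.3]
opening: 0.1
finger_force: 12.9
```

Contact was at TCP z≈80.5, as expected. It's now pressing 26 N, so I'll ease off to about 7 N and hold.

Call:
carry_out(
  increments=[
    [[0, 0, -0.0095], [0, 0, 0], 1],
    [[0, 0, -0.0095], [0, 0, 0], 1],
    [[0, 0, -0.0095], [0, 0, 0], 1],
  ],
)

```text
time_s: 5.08
tcp_pos: [578.0, -6.0, 80.6]
eef_rot: [[-0.913, 0.408, 0.001], [0.408, 0.913, 0.0], [-0.001, 0.0, -1.0]]
contact_force: [-0.9, -0.5, 6.7]
opening: 0.1
finger_force: 2.8
```

Call:
carry_out(
  increments=[
    [[0, 0, 0], [0, 0, 0], 1],
    [[0, 0, 0], [0, 0, 0], 1],
    [[0, 0, 0], [0, 0, 0], 1],
    [[0, 0, 0], [0, 0, 0], 1],
    [[0, 0, 0], [0, 0, 0], 1],
  ],
)

```text
time_s: 5.7
tcp_pos: [578.0, -6.0, 80.6]
eef_rot: [[-0.913, 0.408, 0.001], [0.408, 0.913, 0.0], [-0.001, 0.0, -1.0]]
contact_force: [-0.8, -0.7, 7.0]
opening: 0.3
finger_force: 2.9
```

Call:
carry_out(
  increments=[
    [[0, 0, 0], [0, 0, 0], 1],
    [[0, 0, 0], [0, 0, 0], 1],
    [[0, 0, 0], [0, 0, 0], 1],
    [[0, 0, 0], [0, 0, 0], 1],
  ],
)

```text
time_s: 6.2
tcp_pos: [578.0, -6.0, 80.6]
eef_rot: [[-0.913, 0.408, 0.001], [0.408, 0.913, 0.0], [-0.001, 0.0, -1.0]]
contact_force: [-0.5, 0.9, 6.7]
opening: -0.1
finger_force: 2.9
```

Call:
carry_out(
  increments=[
    [[0, 0, -0.02], [0, 0, 0], 1],
    [[0, 0, -0.05], [0, 0, 0], 1],
    [[0, 0, -0.1], [0, 0, 0], 1],
    [[0, 0, -0.16], [0, 0, 0], 1],
    [[0, 0, -0.16], [0, 0, 0], 1],
  ],
)

```text
time_s: 6.82
tcp_pos: [578.8, -6.1, 122.1]
eef_rot: [[-0.913, 0.408, 0.003], [0.408, 0.913, -0.0], [-0.003, 0.001, -1.0]]
contact_force: [0.5, 0.2, -0.5]
opening: 0.1
finger_force: 0.0
```

Run:
```python
from h import *
import cv2
s=ctrl.state();p=s['tcp_pos'];print(p,s['contact_force'])
print(s['eef_rot'].T@(np.array([640,-4.5,p[2]])-p)/250)
a=ctrl.camera('scene');b=ctrl.camera('side')
f=lambda x:cv2.resize(x,None,fx=4,fy=4,interpolation=cv2.INTER_CUBIC)
cv2.imwrite('pics/z2.png',np.hstack([f(a[215:295,280:380]),f(b[160:240,260:360])]))
```

```text
[578.82715174  -6.14439466 122.11655789] [ 0.52105029  0.1965189  -0.4999162 ]
[-0.2207626   0.10573802  0.00069927]
```

View pics/z2.png

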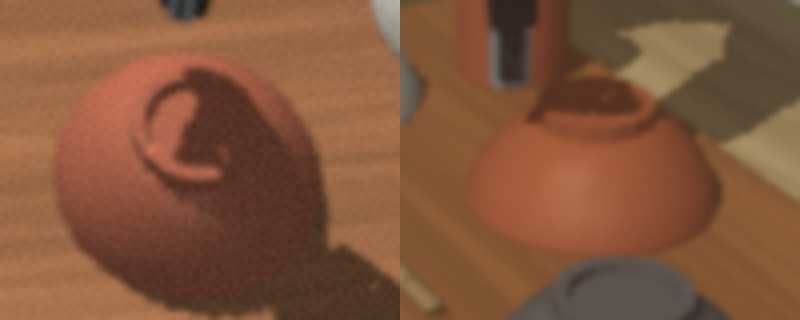

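The bowl is unmoved: its outline and ring are at the same pixels as before. Next is to centre over the foot and come down slowly.

Call:
carry_out(
  increments=[
    [[-0.11, 0.05, 0], [0, 0, 0], 1],
    [[-0.22, 0.1, 0], [0, 0, 0], 1],
    [[-0.22, 0.105, 0], [0, 0, 0], 1],
    [[-0.22, 0.105, 0], [0, 0, 0], 1],
  ],
)

```text
time_s: 7.42
tcp_pos: [637.6, -4.3, 119.6]
eef_rot: [[-0.913, 0.407, -0.002], [0.407, 0.913, 0.0], [0.002, -0.001, -1.0]]
contact_force: [-1.7, 0.4, 0.4]
opening: -0.2
finger_force: 0.0
```

Call:
carry_out(
  increments=[
    [[0, 0, 0.008], [0, 0, 0], 1],
    [[0, 0, 0.016], [0, 0, 0], 1],
    [[0, 0, 0.024], [0, 0, 0], 1],
    [[0, 0, 0.032], [0, 0, 0], 1],
    [[0, 0, 0.04], [0, 0, 0], 1],
  ],
)

```text
time_s: 8.05
tcp_pos: [638.6, -4.4, 110.3]
eef_rot: [[-0.913, 0.408, -0.0], [0.408, 0.913, 0.0], [0.0, -0.0, -1.0]]
contact_force: [-0.2, -0.7, -0.8]
opening: -0.0
finger_force: 0.0
```

Call:
carry_out(
  increments=[
    [[0, 0, 0.007], [0, 0, 0], 1],
    [[0, 0, 0.014], [0, 0, 0], 1],
    [[0, 0, 0.021], [0, 0, 0], 1],
    [[0, 0, 0.028], [0, 0, 0], 1],
    [[0, 0, 0.035], [0, 0, 0], 1],
  ],
)

```text
time_s: 8.68
tcp_pos: [638.7, -4.4, 101.5]
eef_rot: [[-0.913, 0.408, 0.0], [0.408, 0.913, -0.0], [-0.0, 0.0, -1.0]]
contact_force: [-0.0, 0.7, 0.4]
opening: 0.1
finger_force: 0.0
```

Call:
carry_out(
  increments=[
    [[0, 0, 0.004], [0, 0, 0], 1],
    [[0, 0, 0.008], [0, 0, 0], 1],
    [[0, 0, 0.012], [0, 0, 0], 1],
    [[0, 0, 0.016], [0, 0, 0], 1],
  ],
)

```text
time_s: 9.18
tcp_pos: [638.7, -4.5, 97.6]
eef_rot: [[-0.913, 0.408, 0.0], [0.408, 0.913, -0.0], [-0.0, -0.0, -1.0]]
contact_force: [-0.6, 0.2, 1.2]
opening: -0.0
finger_force: 0.0
```

Call:
carry_out(
  increments=[
    [[0, 0, 0.004], [0, 0, 0], 1],
    [[0, 0, 0.008], [0, 0, 0], 1],
  ],
)

```text
time_s: 9.43
tcp_pos: [638.6, -4.4, 95.6]
eef_rot: [[-0.913, 0.408, -0.0], [0.408, 0.913, -0.0], [0.0, -0.0, -1.0]]
contact_force: [-0.5, 0.0, 0.6]
opening: 0.1
finger_force: 0.0
```

Inside the ring, below its top (TCP 99), with no contact yet.

Call:
carry_out(
  increments=[
    [[0, 0, 0.003], [0, 0, 0], 1],
    [[0, 0, 0.006], [0, 0, 0], 1],
  ],
)

```text
time_s: 9.68
tcp_pos: [638.6, -4.4, 94.1]
eef_rot: [[-0.913, 0.408, -0.0], [0.408, 0.913, -0.0], [0.0, -0.0, -1.0]]
contact_force: [-0.5, -0.0, 0.1]
opening: -0.4
finger_force: 0.0
```

Call:
carry_out(
  increments=[
    [[0, 0, 0.003], [0, 0, 0], 1],
    [[0, 0, 0.005], [0, 0, 0], 1],
  ],
)

```text
time_s: 9.93
tcp_pos: [638.7, -4.4, 92.9]
eef_rot: [[-0.913, 0.408, 0.0], [0.408, 0.913, 0.0], [-0.0, 0.0, -1.0]]
contact_force: [-0.1, -0.4, 1.5]
opening: -0.0
finger_force: 0.9
```

Call:
carry_out(
  increments=[
    [[0, 0, 0.002], [0, 0, 0], 1],
    [[0, 0, 0.002], [0, 0, 0], 1],
  ],
)

```text
time_s: 10.18
tcp_pos: [638.6, -4.4, 92.8]
eef_rot: [[-0.913, 0.407, 0.0], [0.407, 0.913, -0.0], [-0.0, 0.0, -1.0]]
contact_force: [-1.4, -0.2, 4.8]
opening: -0.0
finger_force: 2.6
```

About 5 N on the foot floor (TCP 92.8, 93 expected). Hold about a second, then withdraw.

Call:
carry_out(
  increments=[
    [[0, 0, 0], [0, 0, 0], 1],
    [[0, 0, 0], [0, 0, 0], 1],
    [[0, 0, 0], [0, 0, 0], 1],
    [[0, 0, 0], [0, 0, 0], 1],
    [[0, 0, 0], [0, 0, 0], 1],
  ],
)

```text
time_s: 10.8
tcp_pos: [638.6, -4.4, 92.8]
eef_rot: [[-0.913, 0.408, 0.0], [0.408, 0.913, -0.0], [-0.0, 0.0, -1.0]]
contact_force: [-1.7, 0.3, 5.4]
opening: 0.3
finger_force: 2.8
```

Call:
carry_out(
  increments=[
    [[0, 0, 0], [0, 0, 0], 1],
    [[0, 0, 0], [0, 0, 0], 1],
    [[0, 0, 0], [0, 0, 0], 1],
    [[0, 0, 0], [0, 0, 0], 1],
  ],
)

```text
time_s: 11.3
tcp_pos: [638.6, -4.4, 92.8]
eef_rot: [[-0.913, 0.408, 0.0], [0.408, 0.913, -0.0], [-0.0, 0.0, -1.0]]
contact_force: [-3.1, -0.4, 4.9]
opening: 0.1
finger_force: 2.8
```

Call:
carry_out(
  increments=[
    [[0, 0, -0.02], [0, 0, 0], 1],
    [[0, 0, -0.05], [0, 0, 0], 1],
    [[0, 0, -0.15], [0, 0, 0], 1],
    [[0, 0, -0.3], [0, 0, 0], 1],
    [[0, 0, -0.45], [0, 0, 0], 1],
  ],
)

```text
time_s: 11.92
tcp_pos: [638.6, -4.4, 206.4]
eef_rot: [[-0.913, 0.408, 0.0], [0.408, 0.913, -0.0], [-0.0, 0.0, -1.0]]
contact_force: [0.8, -0.0, 0.2]
opening: -0.3
finger_force: 0.0
```

Call:
carry_out(
  increments=[
    [[0, 0, -0.1], [0, 0, 0], 1],
    [[0, 0, -0.15], [0, 0, 0], 1],
    [[0, 0, -0.15], [0, 0, 0], 1],
    [[0, 0, -0.15], [0, 0, 0], 1],
    [[0, 0, -0.15], [0, 0, 0], 1],
  ],
)

```text
time_s: 12.55
tcp_pos: [638.1, -4.4, 241.2]
eef_rot: [[-0.913, 0.408, -0.002], [0.408, 0.913, 0.0], [0.002, -0.001, -1.0]]
contact_force: [-0.2, 0.7, -0.2]
opening: -0.1
finger_force: 0.0
```

Run:
```python
from h import *
import cv2
s=ctrl.state();print(s['tcp_pos'],s['contact_force'],abs(s['joint_velocities']).max())
for n in('scene','side'):
    d=cv2.absdiff(ctrl.camera(n),cv2.imread(f'pics/{n}0.png')).max(2)
    cv2.imwrite(f'pics/d_{n}.png',d)
cv2.imwrite('pics/scene9.png',ctrl.camera('scene'))
```

```text
[638.10094521  -4.37327804 241.20155062] [-0.16821018  0.70440241 -0.23076039] 0.005607890446513623
```

View pics/d_side.png

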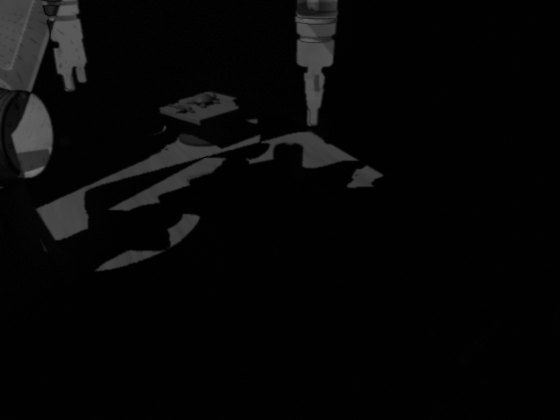

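The difference picture shows only the arm (fingertips at (312,122)) and its shadows; no pot, tool or bottle edges show up, so nothing moved.

```bash
python3 -c "
from workcell import ctrl
print(ctrl.job_done())"
```

```text
the job is handed in; nothing more can be done
None
```

The job is handed in (no verdict came back): the fingertips rested on the red bowl's wall for about a second at about 7 N, after a brief first press of 26 N, then in its foot for about a second at about 5 N; the hand is back about 170 mm above it, and the last camera check showed nothing moved.

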